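# Set out 100 mm from the stop rail with the tape measure

### The arm

A 7-joint arm with a two-finger parallel gripper is mounted at the origin on the work surface. World frame = base frame: x ahead of the robot, y to its left, z up, the work surface at z = 0. Lengths are in m, angles in rad, forces in N, time in s.
With the tool pointing down it reaches from about 0.35 to 0.9 m from the base axis. Payload 8.1 kg.
Tool frame: the origin (TCP) lies at the very end of the fingers, on their centre line; the grasp point (between the pads) lies 19 mm behind it; y points along the fingers, x is the direction in which the jaws open and shut, and the axes are right-handed (so a half turn about y gives the same grasp; the last joint's range is limited). The gripper opens to 92 mm and grips with 3 to 60 N. Pads are 19 mm wide; open, the fingers measure 130 mm over their backs; the gripper's body (75 mm by 190 mm) begins 47 mm behind the grasp point.
Start: joints at [-1.407, 0.434, 0.025, 1.573, -0.012, 1.134, -0.075], TCP at [0.165, 0.603, 0.227] pointing down, gripper open.
Joint ranges: [-2.62, 2.62], [-0.44, 2.09], [-1.27, 1.32], [0.08, 2.57], [-1.32, 4.46], [0.12, 2], [-2.74, 2.74]. Speed limits (rad/s): [2.22, 2.22, 3.01, 3.01, 3.14, 3.14, 3.14].

### API

Orientations are given as a rotation vector (axis times angle).
In Python, from cell import arm, imaging gives the robot as it stands. The module is installed in compiled form; this text tells all that it offers.
- The arm moves only by the tool send_rows, never from a script. Its argument "steps" is a list of rows, each a list of 5 numbers: the opening, from 0 (shut) to 1 (fully open), then the shift along the tool's x, y, z in cm, then the turn about the tool's y in rad. In form: [[jaw, x, y, z, roll], ...]. A call has 1 to 20 rows; each row is the pose to reach, as a shift and turn from the pose commanded when the call began, along the tool's axes at that moment; what a row does not reach only later rows make up. A row lasts 1/8 s, in which the tool goes at most 62.5 mm and 10.7 degrees, less where a joint would pass 70% of its speed; a pose out of reach is approached as far as the arm can. A call with a gripper value outside its range is refused whole. The fingers move at their own pace and stop on an object; "squeeze" is the grip in N (left out, the last holds). Time passes only in rows, so rows that repeat a pose let the fingers close. It gives the time, the measured TCP pose, the force and the opening at its end, in the units of the state.
- arm.observe(): the state, without advancing time (a new reading comes with each control period).
- imaging.get_image(name): name is "scene" or "top"; returns the picture (420x560x3 uint8, blue, green, red); there is no depth.
- imaging.camera_params(name): a dict with "camera_matrix" (3x3 intrinsics, pixels), "position" and "orientation" of the camera in the world. Camera axes: x right, y down, z forward; pixel columns grow to the right and rows downward; lengths in m; the calibration is good to about 2 mm. A picture is of the moment at which its call begins. camera_params takes no time and is no camera call.
- arm.sign_off(): hands the job in, once; it reports no verdict.
The state is a dict: "clock": time; "joints": joint angles; "dq": joint speeds; "joint_efforts": joint torques, N m; "position": TCP position; "ee_rot": TCP orientation; "force": force on the tool from outside, world axes, zero at the start; "ft_torque": the same for the moment, N m; "width": opening from 0.0 (shut) to 1.0 (fully open).
Only numpy, scipy, OpenCV 4.12 (cv2) and the standard library are available. Lean on these libraries where they do the work, as an engineer would, in place of code of your own. Each camera call takes 0.05 s, during which the arm holds its last target.

### The job

Take the tape measure, hook its end over the left-hand edge of the aluminium stop rail (the edge facing the robot's left, the blade lying across the rail), and draw the case back to the right, square to the rail, until about 100 mm of blade shows between case and hook. With the case standing on the bench, push the lock on its top fully down so the tape stays at that length, still hooked.

Things in the scene. Friction and masses are not known exactly. Their poses are not given: they have to be found in the camera images.
- tape_mid (a point): Tape measure: loose grey round-topped case standing on its flat base, 88 long (x), 40 thick (y, flat sides), 65 mm high, 0.35-0.5 kg. Point: case centre, 32.5 mm above its base; x points out of the blade's end, z up. Set down, it stays put against its spring. The smaller grey case with a metal tube on top and no blade is a solder dispenser, not this.
- hook (a point): Steel hook, 24 wide, 3 thick, at the end of the tape's white blade; hangs to 5 mm above case base level; blade's underside at 17.5 mm. Point: hook's inner face, 10 mm above base level, axes as case. 89 mm ahead of tape_mid rolled in (45 mm of blade shows), 144 mm when 100 mm shows; 164 at most. Only a weak spring (1.0 to 1.3 N) pulls it in.
- lock (a joint): The tape's lock: black block 18 x 20 mm on top of the case, its centre 22 mm ahead of tape_mid (+x, blade side); its top is 75 mm above the base when up. 0 = up (free), 0.006 m = fully down (locked: the blade is held). It slides straight down, needs 4 to 10 N, stays where it is left.
- edge (a point): Aluminium stop rail fixed on the bench, 200 long, 18 wide, 15 mm high. Point: middle of its left-hand top edge, 15 mm above the bench. x runs along the rail; y is level, square to the rail, away from it to the robot's left; the rail fills y = -18 to 0 mm. The hook goes behind this edge (+y side), the case stands on the -y side.
Not all that is in view belongs to the job. Leave any blue look-alike of the part that bears tape_mid alone.

How it is judged:
On the way, in this order (a step that is already met when the one before it is completed fails the run):
1. the hook hangs behind the rail's left-hand edge, below its top, with the lock still up (y of hook in the frame of edge between -0.003 and 0.04 m and y of tape_mid in the frame of edge below -0.04 m and x of hook in the frame of edge between -0.1 and 0.1 m and z of hook in the frame of edge below 0 m and value of joint lock below 0.002 m), for 0.1 s.
2. the blade is drawn out against its spring to about 100 mm (85 to 115 mm), the hook against the edge and the lock still up (horizontal distance between hook and tape_mid between 0.129 and 0.159 m and y of hook in the frame of edge between -0.005 and 0.012 m and value of joint lock below 0.002 m), for 0.2 s.
At the end, for the whole second after the job is handed in: The lock is down (more than 4.5 of its 6 mm), 85 to 115 mm of blade shows, the hook hangs behind the rail's left-hand edge within 12 mm of it and below its top, the case stands upright on the bench on the rail's right-hand side, square to the rail within 15 degrees (value of joint lock above 0.0045 m and horizontal distance between hook and tape_mid between 0.129 and 0.159 m and y of hook in the frame of edge between -0.005 and 0.012 m and x of hook in the frame of edge between -0.1 and 0.1 m and z of hook in the frame of edge below 0 m and y of tape_mid in the frame of edge below -0.1 m and angle between the x axis of tape_mid and the y axis of edge, either way round below 0.26 rad and height (world z) of tape_mid below 0.038 m and angle between tape_mid's own z axis and vertical below 0.1 rad); the robot touches nothing.
It also fails if it takes over 46 s, if anything falls off the work surface, if the arm or the gripper's body presses on something with over 40 N, if the wrist force passes 120 N, or if a joint passes its speed limit or range.

## Working session

There is one attempt and no reset: what is moved stays moved. The work goes in short steps, Python scripts to look and compute and a tool call to move; the robot and the scene stay as the last step left them, time stands still between calls to the robot, and variables do not carry over. Pictures are saved under pics/ and viewed, and the job is handed in when it is done.

Besides the shell and the picture viewer there is one more tool, called after "Emit:" by a JSON object that holds its "name" and its "arguments", one argument or row to a line. send_rows: Moves the arm, as the interface text tells. Its arguments: {"type":"object","properties":{"steps":{"type":"array","items":{"type":"array","items":{"type":"number"}}},"squeeze":{"type":"number"}},"required":["steps"]}

```bash
mkdir -p pics; python3 - <<'E'
from cell import arm, imaging
import cv2
s=arm.observe(); print({k:s[k] for k in('clock','position','ee_rot','force','width')})
for n in('scene','top'):
    cv2.imwrite(f'pics/{n}0.png',imaging.get_image(n)); print(imaging.camera_params(n))
E
```

```text
{'clock': 0.0, 'position': array([0.16469006, 0.60237277, 0.22592707]), 'ee_rot': array([-1.32480788, -1.00960775,  1.01154471]), 'force': array([ 0.31178054,  0.58759612, -0.44767883]), 'width': 1.0005126511827656}
{'camera_matrix': array([[516.55643992,   0.        , 281.94414196],
       [  0.        , 516.55643992, 209.94761437],
       [  0.        ,   0.        ,   1.        ]]), 'position': array([ 1.25385141, -0.39524566,  0.72593624]), 'orientation': array([-1.94336451, -1.34597174,  0.60160021])}
{'camera_matrix': array([[546.07585506,   0.        , 282.18429449],
       [  0.        , 546.07585506, 208.45464228],
       [  0.        ,   0.        ,   1.        ]]), 'position': array([ 0.40446587, -0.12571901,  1.06040002]), 'orientation': array([-2.1590971 ,  2.16051717, -0.17220701])}
```

View pics/scene0.png

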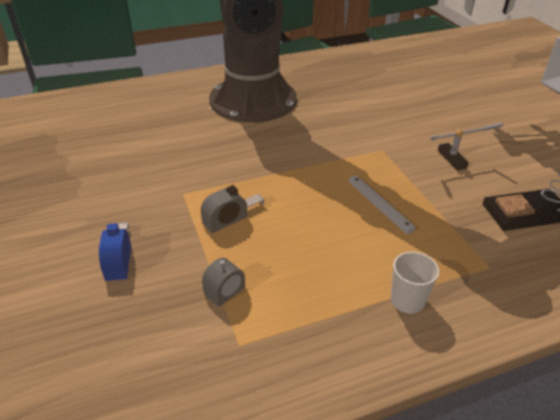

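View pics/top0.png

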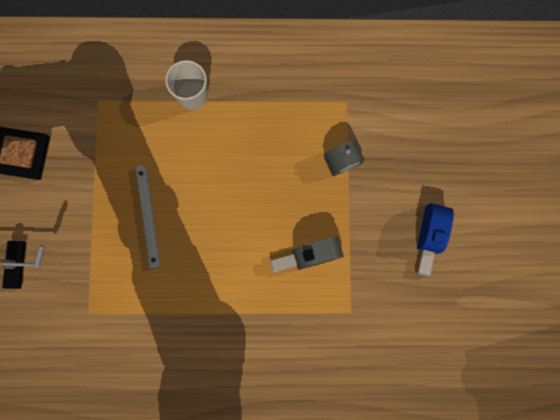

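```bash
cat > h.py <<'E'
import numpy as np, cv2
from scipy.spatial.transform import Rotation as R
from cell import arm, imaging
def ray(n,px,z):
    c=imaging.camera_params(n); d=R.from_rotvec(c['orientation']).as_matrix()@np.linalg.inv(c['camera_matrix'])@np.array([px[0],px[1],1.])
    p=c['position']; return p+d*(z-p[2])/d[2]
def proj(n,P):
    c=imaging.camera_params(n); q=R.from_rotvec(c['orientation']).as_matrix().T@(np.array(P)-c['position']); q=c['camera_matrix']@q; return q[:2]/q[2]
E
python3 - <<'E'
from h import *
s=arm.observe()
print(R.from_rotvec(s['ee_rot']).as_matrix().round(3))
t=cv2.imread('pics/top0.png')
a=cv2.resize(t[215:285,255:355],None,fx=7,fy=7,interpolation=cv2.INTER_CUBIC)
b=cv2.resize(t[155:280,110:190],None,fx=4,fy=4,interpolation=cv2.INTER_CUBIC)
cv2.imwrite('pics/c_tape.png',a);cv2.imwrite('pics/c_rail.png',b)
s0=cv2.imread('pics/scene0.png')
cv2.imwrite('pics/c_tape_s.png',cv2.resize(s0[170:310,180:290],None,fx=4,fy=4,interpolation=cv2.INTER_CUBIC))
E
```

```text
[[ 0.264 -0.    -0.965]
 [ 0.965 -0.001  0.264]
 [-0.001 -1.    -0.   ]]
```

View pics/c_tape.png

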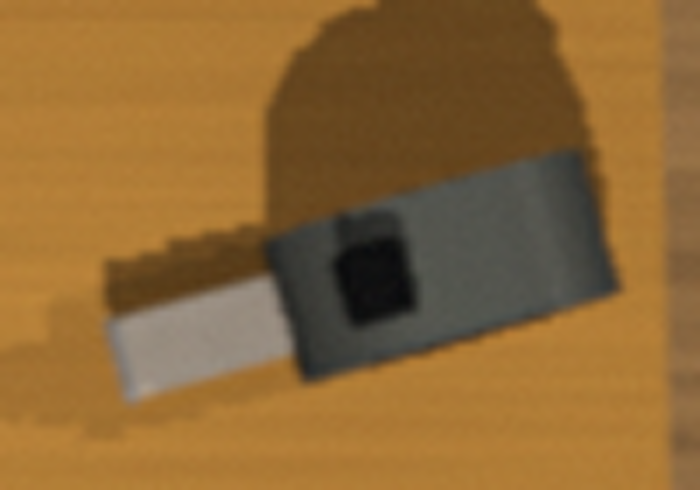

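View pics/c_rail.png

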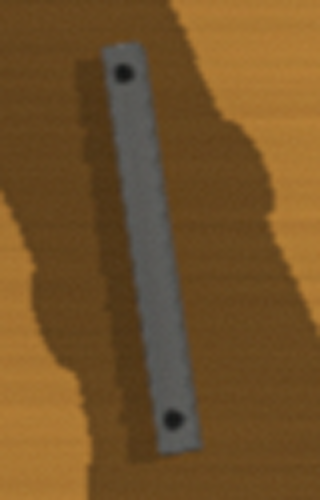

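View pics/c_tape_s.png

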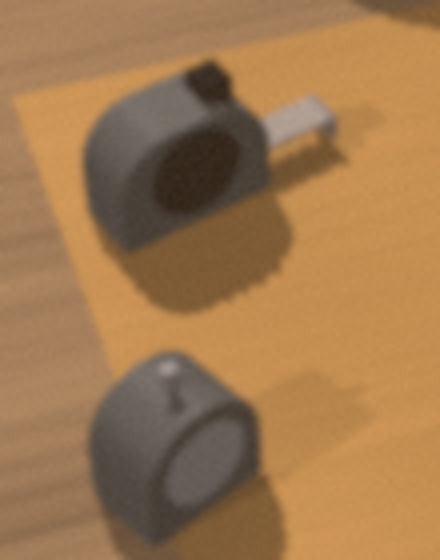

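```bash
python3 - <<'E'
from h import *
t=lambda u,s,o:((u[0]+.5)/s-.5+o[0],(u[1]+.5)/s-.5+o[1])
T=lambda u:t(u,7,(255,215)); L=lambda u:t(u,4,(110,155))
A=ray('top',T((107,322)),.019);B=ray('top',T((128,402)),.019); hk=(A+B)/2; print('hookouter',A,B,np.linalg.norm(A-B))
lk=ray('top',T((376,282)),.075);print('lock',lk)
# case lower-side corner points at base: near side bottom silhouette
d=hk-lk;d[2]=0;print('dist lock-hookouter (expect ~70)',np.linalg.norm(d),'yaw',np.degrees(np.arctan2(d[1],d[0])))
u=d/np.linalg.norm(d);print('mid',lk-u*.022, hk-u*(.092))
h1=ray('top',L((123,73)),.015);h2=ray('top',L((173,420)),.015)
e1=ray('top',L((102,50)),.015);e2=ray('top',L((158,454)),.015)
r1=ray('top',L((142,43)),.015);r2=ray('top',L((202,448)),.015)
v=h1-h2;print('rail holes mid',(h1+h2)/2,'yaw',np.degrees(np.arctan2(v[1],v[0])))
v=e1-e2;print('edge',e1,e2,(e1+e2)/2,np.linalg.norm(v),'yaw',np.degrees(np.arctan2(v[1],v[0])))
print(r1,r2)
# side direction of case bottom
C=ray('top',T((308,380)),.0);D=ray('top',T((620,290)),.0);v=C-D;print('case side',np.degrees(np.arctan2(v[1],v[0])),np.linalg.norm(v))
for n,P in(('mid base',[*(lk-u*.022)[:2],0]),('lock',lk),('hook',hk)):print(n,proj('scene',P))
im=cv2.imread('pics/scene0.png')
E
```

```text
hookouter [ 0.44896843 -0.12452925  0.019     ] [ 0.42738852 -0.13023232  0.019     ] 0.02232079641678057
lock [ 0.45675561 -0.19384488  0.075     ]
dist lock-hookouter (expect ~70) 0.06901148794110738 yaw 105.61601478531009
mid [ 0.46267777 -0.2150328   0.075     ] [ 0.46294387 -0.21598482  0.019     ]
rail holes mid [0.53507574 0.11215378 0.015     ] yaw 9.877222469609011
edge [0.63030584 0.13728035 0.015     ] [0.43515881 0.10413443 0.015     ] [0.53273233 0.12070739 0.015     ] 0.1979419492560057 yaw 9.639745918114317
[0.63382446 0.11806942 0.015     ] [0.43795608 0.08346843 0.015     ]
case side 105.88254174259578 0.09023625194633293
mid base [224.4753996 219.3628699]
lock [231.44832748 187.49532243]
hook [260.09297625 196.20185   ]
```

The tape is the grey case at top (317,253) / scene (225,208): it has the black lock and the white hooked blade. The one at top (344,157) has a metal tube, so it is the solder dispenser. The blue one at (436,235) is the look-alike. The crop confirms this choice. The rail is at top (148,217).

Emit:
{"name": "send_rows", "arguments": {
  "steps": [
    [1, -30, 0, -43, 0.5],
    [1, -30, 0, -43, 0.5],
    [1, -30, 0, -43, 0.5],
    [1, -30, 0, -43, 0.5],
    [1, -30, 0, -43, 0.5],
    [1, -30, 0, -43, 0.5],
    [1, -30, 0, -43, 0.5],
    [1, -30, 0, -43, 0.5],
    [1, -71, 5, -50.4, 1.03],
    [1, -71, 5, -50.4, 1.03],
    [1, -71, 5, -50.4, 1.03],
    [1, -71, 5, -50.4, 1.03],
    [1, -71, 5, -50.4, 1.03],
    [1, -71, 5, -50.4, 1.03],
    [1, -71, 5, -50.4, 1.03],
    [1, -71, 5, -50.4, 1.03],
    [1, -71, 5, -50.4, 1.03],
    [1, -71, 5, -50.4, 1.03]
  ],
  "squeeze": 25
}}

```text
clock: 2.35
position: [0.4641, -0.2131, 0.1766]
ee_rot: [-1.559, -0.217, 0.217]
force: [0.0, 1.0, -0.8]
width: 1.001
```

```bash
cat > d.py <<'E'
from h import *
import sys
# target x y z yaw(deg of tool x)
s=arm.observe();M=R.from_rotvec(s['ee_rot']).as_matrix();p=s['position']
yaw=np.degrees(np.arctan2(M[1,0],M[0,0]));print('t',s['clock'],'p',p.round(4),'yaw',yaw.round(2),'tilt',M[2].round(3),'w',round(s['width'],3),'F',s['force'].round(1),'q',s['joints'].round(2))
if len(sys.argv)>1:
    g=[float(a) for a in sys.argv[1:]]
    print('delta cm',(M.T@(np.array(g[:3])-p)*100).round(2),'roll',np.radians(yaw-g[3]).round(3))
E
python3 d.py 0.463 -0.2155 0.025 15.6
```

```text
t 2.35 p [ 0.4641 -0.2131  0.1766] yaw 15.85 tilt [ 0.    -1.     0.001] w 1.001 F [ 0.   1.  -0.8] q [-0.13  0.33  0.59  1.95 -0.23  0.93  0.85]
delta cm [-0.17 15.16 -0.21] roll 0.004
```

Emit:
{"name": "send_rows", "arguments": {
  "steps": [
    [1, -0.2, 5, -0.2, 0],
    [1, -0.2, 10, -0.2, 0],
    [1, -0.2, 13, -0.2, 0],
    [1, -0.2, 15.1, -0.2, 0],
    [1, -0.2, 15.1, -0.2, 0],
    [1, -0.2, 15.1, -0.2, 0]
  ]
}}

```text
clock: 3.1
position: [0.4631, -0.2168, 0.0265]
ee_rot: [-1.56, -0.217, 0.215]
force: [0.0, -0.7, 0.7]
width: 1.001
```

```bash
python3 d.py 0.463 -0.2155 0.025 15.6; python3 - <<'E'
from h import *
a=imaging.get_image('top');b=imaging.get_image('scene')
cv2.imwrite('pics/g1.png',np.hstack([cv2.resize(a[190:310,230:370],None,fx=2.8,fy=2.8),cv2.resize(b[130:250,160:300],None,fx=2.8,fy=2.8)]))
E
```

```text
t 3.1 p [ 0.4631 -0.2168  0.0265] yaw 15.77 tilt [ 0.001 -1.    -0.   ] w 1.001 F [ 0.  -0.7  0.7] q [ 0.    0.55  0.45  2.08 -0.42  0.6   1.03]
delta cm [0.03 0.15 0.12] roll 0.003
```

View pics/g1.png

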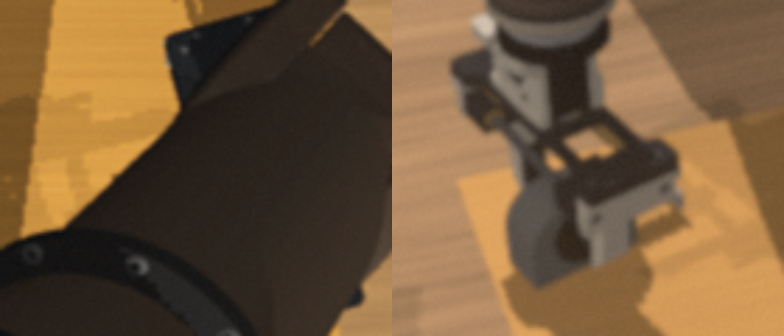

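The scene view shows the fingers straddling the case near its middle (crop 570,220), clear of the lock. Next I close them.

Emit:
{"name": "send_rows", "arguments": {
  "steps": [
    [0.5, 0, 0, 0, 0],
    [0.3, 0, 0, 0, 0],
    [0.3, 0, 0, 0, 0],
    [0.3, 0, 0, 0, 0],
    [0.3, 0, 0, 0, 0],
    [0.3, 0, 0, 0, 0]
  ],
  "squeeze": 30
}}

```text
clock: 3.95
position: [0.4629, -0.2174, 0.0258]
ee_rot: [-1.56, -0.216, 0.214]
force: [1.6, -0.5, -0.4]
width: 0.431
```

```bash
python3 d.py
```

```text
t 3.95 p [ 0.4629 -0.2174  0.0258] yaw 15.7 tilt [ 0.001 -1.    -0.   ] w 0.431 F [ 1.6 -0.5 -0.4] q [ 0.    0.55  0.45  2.08 -0.42  0.6   1.03]
```

Emit:
{"name": "send_rows", "arguments": {
  "steps": [
    [0.3, 0, -2, 0, 0],
    [0.3, 0, -4, 0, 0],
    [0.3, 0, -4, 0, 0],
    [0.3, 0, -4, 0, 0]
  ]
}}

```text
clock: 4.45
position: [0.4618, -0.2169, 0.0649]
ee_rot: [-1.559, -0.214, 0.216]
force: [-0.4, -0.6, -5.1]
width: 0.433
```

```bash
python3 d.py 0.5465 0.0452 0.066 9.75
```

```text
t 4.45 p [ 0.4618 -0.2169  0.0649] yaw 15.71 tilt [-0.001 -1.     0.001] w 0.433 F [-0.4 -0.6 -5.1] q [-0.04  0.49  0.51  2.06 -0.37  0.68  0.98]
delta cm [15.25 -0.1  22.94] roll 0.104
```

Emit:
{"name": "send_rows", "arguments": {
  "steps": [
    [0.3, 3.5, 0, 5, 0.05],
    [0.3, 7, 0, 10, 0.1],
    [0.3, 10, 0, 15, 0.104],
    [0.3, 13, 0, 19, 0.104],
    [0.3, 15.2, 0, 22.9, 0.104],
    [0.3, 15.2, 0, 22.9, 0.104],
    [0.3, 15.2, 0, 22.9, 0.104],
    [0.3, 15.2, 0, 22.9, 0.104]
  ]
}}

```text
clock: 5.45
position: [0.5461, 0.0427, 0.0653]
ee_rot: [-1.567, -0.131, 0.133]
force: [-0.3, 0.4, -5.7]
width: 0.434
```

```bash
python3 d.py 0.5465 0.0452 0.026 9.75; python3 - <<'E'
from h import *
a=imaging.get_image('top');b=imaging.get_image('scene')
cv2.imwrite('pics/g2.png',np.hstack([cv2.resize(a[120:290,80:260],None,fx=2.2,fy=2.2),cv2.resize(b[90:260,270:450],None,fx=2.2,fy=2.2)]))
E
```

```text
t 5.45 p [0.5461 0.0427 0.0653] yaw 9.62 tilt [-0.001 -1.    -0.001] w 0.434 F [-0.3  0.4 -5.7] q [-0.57  0.55  0.55  1.97 -0.42  0.74  0.4 ]
delta cm [0.08 3.93 0.24] roll -0.002
```

View pics/g2.png

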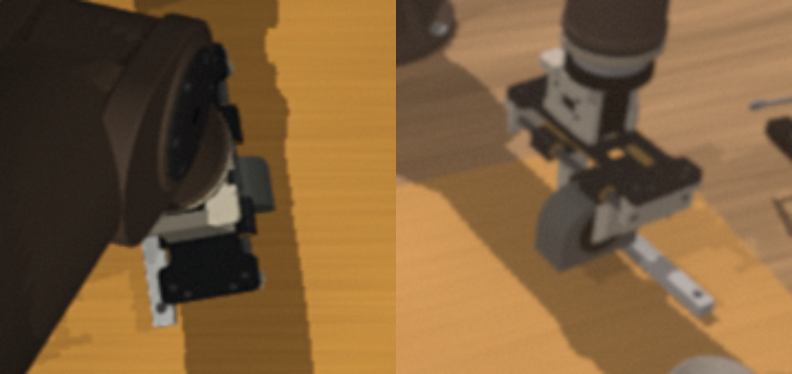

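```bash
python3 - <<'E'
from h import *
b=imaging.get_image('scene')
yaw=np.radians(9.7);n=np.array([-np.sin(yaw),np.cos(yaw),0]);t=np.array([np.cos(yaw),np.sin(yaw),0])
p=arm.observe()['position'].copy();p[2]=0.0395
mid=p+.0019*n
im=cv2.resize(b[160:250,330:440],None,fx=7,fy=6.5,interpolation=cv2.INTER_CUBIC)
for s in(-.012,.012):
  for dz in(.019,.005):
    q=proj('scene',mid+.092*n+s*t+[0,0,dz]);print(q);cv2.circle(im,(int((q[0]-330)*7),int((q[1]-160)*6.5)),3,(0,0,255),-1)
e=np.array([.5335,.121,.015])
for s in(-.1,.1):
    q=proj('scene',e+s*t);cv2.circle(im,(int((q[0]-330)*7),int((q[1]-160)*6.5)),3,(0,255,0),-1)
cv2.imwrite('pics/g3.png',im)
E
```

```text
[388.14760565 177.64214007]
[387.20300481 182.83053367]
[395.4784301  183.68442204]
[394.45884188 188.89568909]
```

View pics/g3.png

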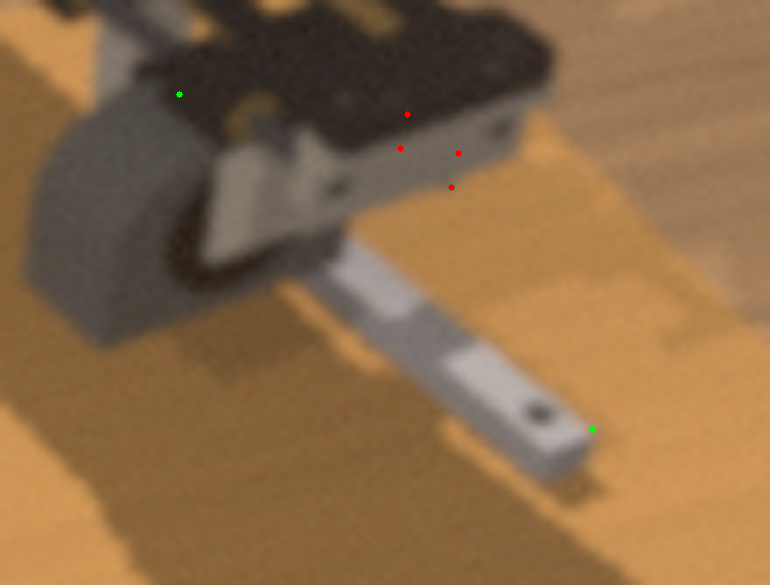

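Emit:
{"name": "send_rows", "arguments": {
  "steps": [
    [0.3, 0, 0, 0.8, 0],
    [0.3, 0, 0, 0.8, 0],
    [0.3, 0, 1.5, 0.8, 0],
    [0.3, 0, 2.8, 0.8, 0],
    [0.3, 0, 3.5, 0.8, 0],
    [0.3, 0, 3.8, 0.8, 0],
    [0.3, 0, 3.8, 0.8, 0],
    [0.3, 0, 3.8, 0.8, 0]
  ]
}}

```text
clock: 6.6
position: [0.5457, 0.0521, 0.028]
ee_rot: [-1.567, -0.134, 0.133]
force: [-0.8, 0.9, -4.9]
width: 0.437
```

```bash
python3 d.py 0.5577 -0.0216 0.0262 9.75; python3 - <<'E'
from h import *
a=imaging.get_image('top');b=imaging.get_image('scene')
cv2.imwrite('pics/g4.png',np.hstack([cv2.resize(a[120:290,80:260],None,fx=2.2,fy=2.2),cv2.resize(b[90:260,270:450],None,fx=2.2,fy=2.2)]))
E
```

```text
t 6.6 p [0.5457 0.0521 0.028 ] yaw 9.73 tilt [ 0.001 -1.     0.   ] w 0.437 F [-0.8  0.9 -4.9] q [-0.55  0.6   0.51  1.99 -0.46  0.66  0.42]
delta cm [-0.06  0.18 -7.46] roll -0.0
```

View pics/g4.png

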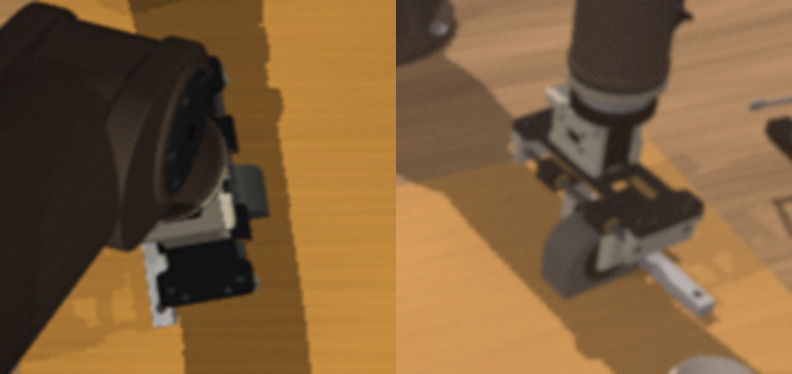

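Emit:
{"name": "send_rows", "arguments": {
  "steps": [
    [0.3, 0, 0.12, 0, 0],
    [0.3, 0, 0.12, -1, 0],
    [0.3, 0, 0.12, -2, 0],
    [0.3, 0, 0.12, -3, 0],
    [0.3, 0, 0.12, -4, 0],
    [0.3, 0, 0.12, -5, 0],
    [0.3, 0, 0.12, -6, 0],
    [0.3, 0, 0.12, -7, 0],
    [0.3, 0, 0.12, -7.5, 0],
    [0.3, 0, 0.12, -7.5, 0],
    [0.3, 0, 0.12, -7.5, 0],
    [0.3, 0, 0.12, -7.5, 0],
    [0.3, 0, 0.12, -7.5, 0]
  ]
}}

```text
clock: 8.32
position: [0.558, -0.0215, 0.0265]
ee_rot: [-1.566, -0.134, 0.134]
force: [0.4, 0.5, -5.6]
width: 0.437
```

```bash
python3 d.py 0.5582 -0.0228 0.0262 9.75; python3 - <<'E'
from h import *
a=imaging.get_image('top');b=imaging.get_image('scene')
cv2.imwrite('pics/g5.png',np.hstack([cv2.resize(a[120:290,80:260],None,fx=2.2,fy=2.2),cv2.resize(b[90:260,270:450],None,fx=2.2,fy=2.2)]))
E
```

```text
t 8.325 p [ 0.558  -0.0215  0.0265] yaw 9.76 tilt [-0. -1.  0.] w 0.437 F [ 0.4  0.5 -5.6] q [-0.4   0.62  0.5   1.96 -0.46  0.67  0.55]
delta cm [-0.01  0.03 -0.13] roll 0.0
```

View pics/g5.png

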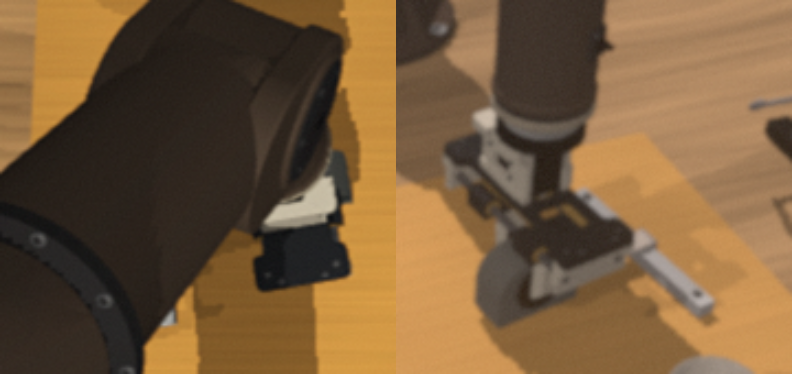

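Emit:
{"name": "send_rows", "arguments": {
  "steps": [
    [0.3, 0, 0.05, 0, 0],
    [0.3, 0, 0.1, 0, 0],
    [0.3, 0, 0.1, 0, 0]
  ]
}}

```text
clock: 8.8
position: [0.5581, -0.0217, 0.0258]
ee_rot: [-1.566, -0.134, 0.133]
force: [-2.4, 2.6, 1.4]
width: 0.434
```

```bash
python3 d.py
```

```text
t 8.8 p [ 0.5581 -0.0217  0.0258] yaw 9.74 tilt [ 0. -1.  0.] w 0.434 F [-2.4  2.6  1.4] q [-0.4   0.62  0.49  1.96 -0.46  0.67  0.55]
```

The base is now on the bench: the wrist force went from -5.6 to +1.4 N. I open the fingers and rise.

Emit:
{"name": "send_rows", "arguments": {
  "steps": [
    [0.6, 0, 0, 0, 0],
    [0.8, 0, 0, 0, 0],
    [0.8, 0, 0, 0, 0],
    [0.8, 0, 0, 0, 0],
    [0.8, 0, -4, 0, 0],
    [0.8, 0, -9, 0, 0],
    [0.8, 0, -14, 0, 0],
    [0.8, 0, -14, -8, 0],
    [0.8, 0, -14, -14, 0],
    [0.8, 0, -14, -20, 0],
    [0.8, 0, -14, -20, 0],
    [0, 0, -14, -20, 0]
  ]
}}

```text
clock: 10.3
position: [0.5915, -0.2198, 0.1652]
ee_rot: [-1.567, -0.132, 0.132]
force: [0.0, 1.2, 0.9]
width: 0.732
```

```bash
python3 d.py; python3 - <<'E'
from h import *
a=imaging.get_image('top');b=imaging.get_image('scene')
cv2.imwrite('pics/g6t.png',a);cv2.imwrite('pics/g6s.png',b)
cv2.imwrite('pics/g6.png',np.hstack([cv2.resize(a[120:290,110:290],None,fx=2.2,fy=2.2),cv2.resize(b[90:260,270:450],None,fx=2.2,fy=2.2)]))
E
```

```text
t 10.3 p [ 0.5915 -0.2198  0.1652] yaw 9.62 tilt [-0. -1.  0.] w 0.732 F [0.  1.2 0.9] q [-0.14  0.55  0.62  1.67 -0.36  1.04  0.77]
```

View pics/g6.png

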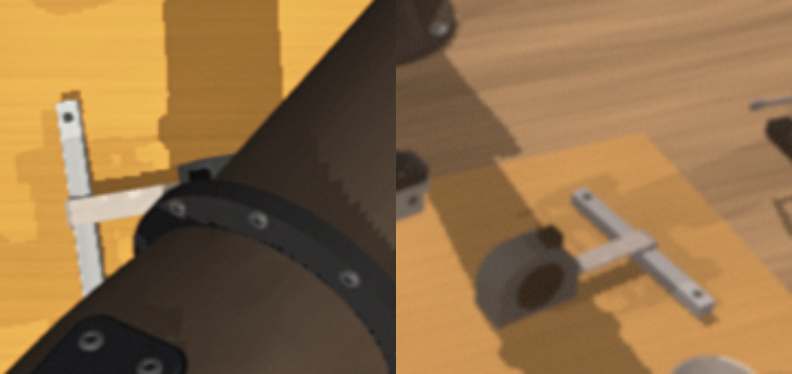

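```bash
python3 - <<'E'
from h import *
b=cv2.imread('pics/g6s.png');n=np.array([-.1685,.9857,0]);t=np.array([.9857,.1685,0])
im=cv2.resize(b[180:250,300:400],None,fx=8,fy=8,interpolation=cv2.INTER_CUBIC)
def dot(P,c):
    q=proj('scene',P);cv2.circle(im,tuple(int(v) for v in (q-[300,180])*8+4),3,c,-1)
L=np.array([.5541,.0019,.075])
for i in(-1,1):
  for j in(-1,1): dot(L+.009*i*n+.010*j*t,(0,0,255))
m=np.array([.5578,-.0198,0])
for i in(-1,1): dot(m+.044*i*n+.02*t,(0,255,0)); dot(m+(.144)*n+[0,0,.019]+.012*i*t,(255,0,0))
cv2.imwrite('pics/g7.png',im)
E
```

```text
(no output)
```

View pics/g7.png

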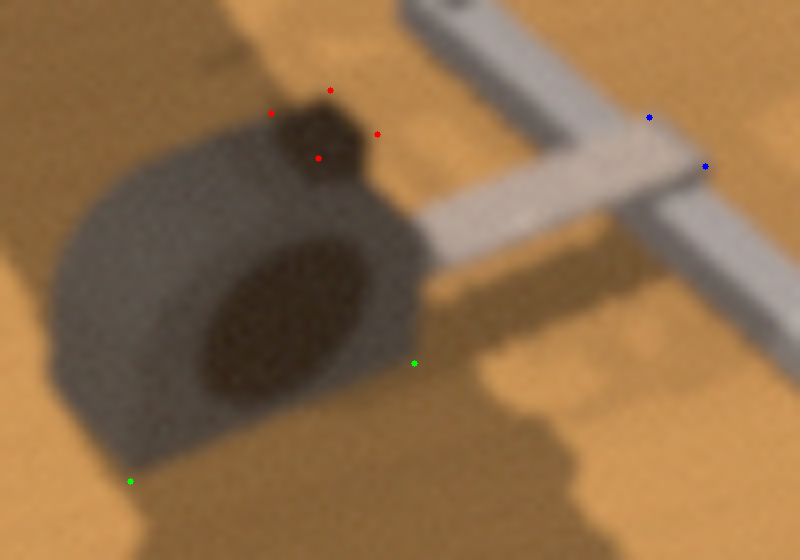

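```bash
python3 d.py 0.5541 0.0019 0.100 9.75
```

```text
t 10.4 p [ 0.592  -0.2169  0.1652] yaw 9.84 tilt [-0.    -1.     0.001] w 0.658 F [ 0.7  1.  -1.1] q [-0.14  0.55  0.62  1.67 -0.36  1.04  0.77]
delta cm [1.00e-02 6.55e+00 2.22e+01] roll 0.002
```

Emit:
{"name": "send_rows", "arguments": {
  "steps": [
    [0, 0, 0, 0, 0],
    [0, 0, 0, 5, 0],
    [0, 0, 0, 10, 0],
    [0, 0, 0, 15, 0],
    [0, 0, 0, 20, 0],
    [0, 0, 0, 22.2, 0],
    [0, 0, 0, 22.2, 0],
    [0, 0, 4, 22.2, 0],
    [0, 0, 6.5, 22.2, 0],
    [0, 0, 6.5, 22.2, 0],
    [0, 0, 6.5, 22.2, 0]
  ]
}}

```text
clock: 11.78
position: [0.555, -0.0009, 0.1015]
ee_rot: [-1.567, -0.134, 0.132]
force: [0.0, -0.0, 0.6]
width: 0.004
```

```bash
python3 d.py 0.5541 0.0019 0.069 9.75;  python3 - <<'E'
from h import *
b=imaging.get_image('scene')
cv2.imwrite('pics/g8.png',cv2.resize(b[130:250,290:410],None,fx=4.8,fy=4.8,interpolation=cv2.INTER_CUBIC))
E
```

```text
t 11.775 p [ 0.555  -0.0009  0.1015] yaw 9.69 tilt [ 0.001 -1.    -0.   ] w 0.004 F [ 0.  -0.   0.6] q [-0.51  0.51  0.59  1.92 -0.38  0.82  0.45]
delta cm [-0.04  3.25  0.29] roll -0.001
```

View pics/g8.png

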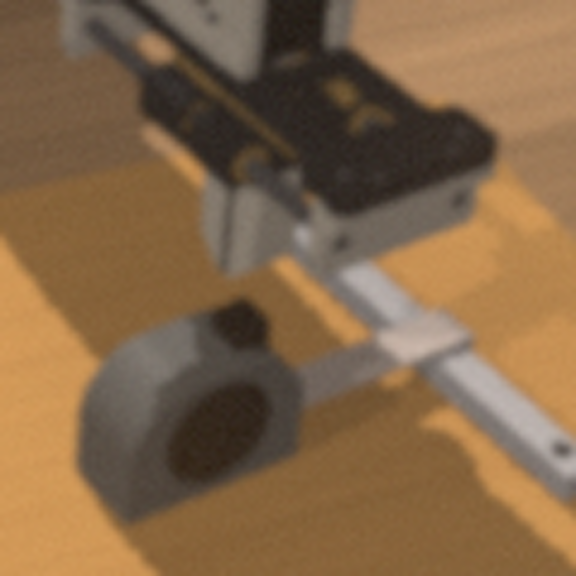

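Emit:
{"name": "send_rows", "arguments": {
  "steps": [
    [0, 0, 1, 0.3, 0],
    [0, 0, 2, 0.3, 0],
    [0, 0, 2.4, 0.3, 0],
    [0, 0, 2.7, 0.3, 0],
    [0, 0, 2.9, 0.3, 0],
    [0, 0, 3.1, 0.3, 0],
    [0, 0, 3.2, 0.3, 0],
    [0, 0, 3.2, 0.3, 0]
  ]
}}

```text
clock: 12.82
position: [0.5539, 0.0031, 0.0692]
ee_rot: [-1.566, -0.134, 0.133]
force: [-4.7, 2.0, 12.3]
width: 0.005
```

```bash
python3 d.py 0.5541 0.0019 0.069 9.75
```

```text
t 12.825 p [0.5539 0.0031 0.0692] yaw 9.74 tilt [ 0.    -1.     0.001] w 0.005 F [-4.7  2.  12.3] q [-0.49  0.55  0.55  1.95 -0.42  0.75  0.47]
delta cm [-0.    0.02 -0.12] roll -0.0
```

Emit:
{"name": "send_rows", "arguments": {
  "steps": [
    [0, 0, 0.08, 0, 0],
    [0, 0, 0.15, 0, 0],
    [0, 0, 0.15, 0, 0]
  ]
}}

```text
clock: 13.2
position: [0.5545, 0.0034, 0.0689]
ee_rot: [-1.565, -0.135, 0.132]
force: [-8.5, 3.3, 27.4]
width: 0.002
```

```bash
python3 d.py
```

```text
t 13.2 p [0.5545 0.0034 0.0689] yaw 9.75 tilt [ 0.002 -1.     0.002] w 0.002 F [-8.5  3.3 27.4] q [-0.49  0.55  0.55  1.95 -0.42  0.75  0.47]
```

The lock is at its stop: force rose to 27 N and z stalled at 0.0689. I back off straight up, then move clear.

Emit:
{"name": "send_rows", "arguments": {
  "steps": [
    [0, 0, -1, 0, 0],
    [0, 0, -4, 0, 0],
    [0, 0, -10, 0, 0],
    [0, 0, -14, -6, 0],
    [0, 0, -16, -12, 0],
    [0, 0, -16, -18, 0],
    [0, 0, -16, -24, 0],
    [0, 0, -16, -24, 0],
    [0, 0, -16, -24, 0]
  ]
}}

```text
clock: 14.32
position: [0.5943, -0.234, 0.2266]
ee_rot: [-1.567, -0.132, 0.133]
force: [0.6, -0.1, -0.0]
width: 0.004
```

```bash
python3 d.py; python3 - <<'E'
from h import *
a=imaging.get_image('top');b=imaging.get_image('scene')
n=np.array([-.1685,.9857,0]);t=np.array([.9857,.1685,0])
im=cv2.resize(b[170:250,300:400],None,fx=6,fy=6,interpolation=cv2.INTER_CUBIC)
old=cv2.resize(cv2.imread('pics/g6s.png')[170:250,300:400],None,fx=6,fy=6,interpolation=cv2.INTER_CUBIC)
cv2.imwrite('pics/g9.png',cv2.resize(np.hstack([old,im]),(800,320)))
cv2.imwrite('pics/g9t.png',a)
E
```

```text
t 14.325 p [ 0.5943 -0.234   0.2266] yaw 9.67 tilt [-0. -1.  0.] w 0.004 F [ 0.6 -0.1 -0. ] q [-0.14  0.51  0.68  1.57 -0.34  1.17  0.77]
```

View pics/g9.png

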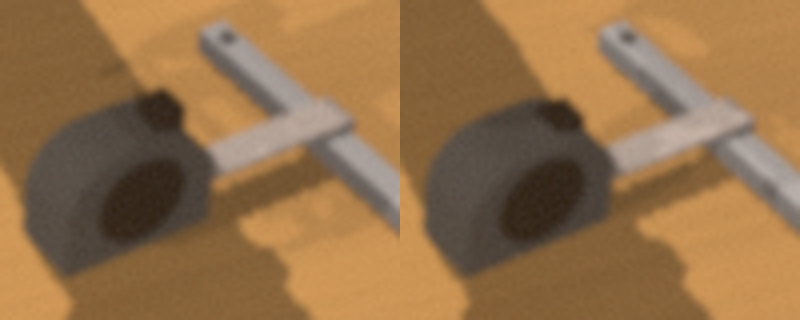

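View pics/g9t.png

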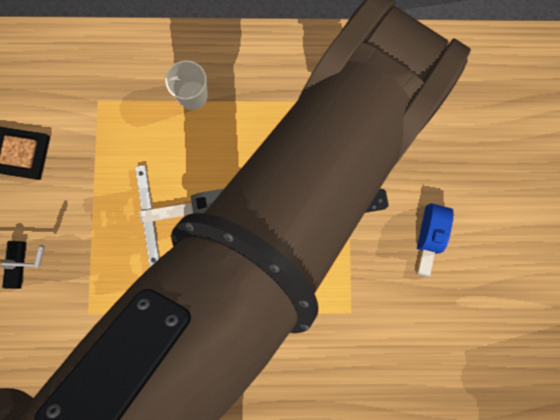

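The lock is visibly lower than before (crop 560,112 against 160,108), the case has not moved, and the hook lies over the rail's left edge at top (142,215). One quick distance check before handing in.

```bash
python3 - <<'E'
from h import *
a=cv2.imread('pics/g9t.png');cv2.imwrite('pics/g10.png',cv2.resize(a[180:250,130:220],None,fx=8,fy=8,interpolation=cv2.INTER_CUBIC))
E
```

```text
(no output)
```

View pics/g10.png

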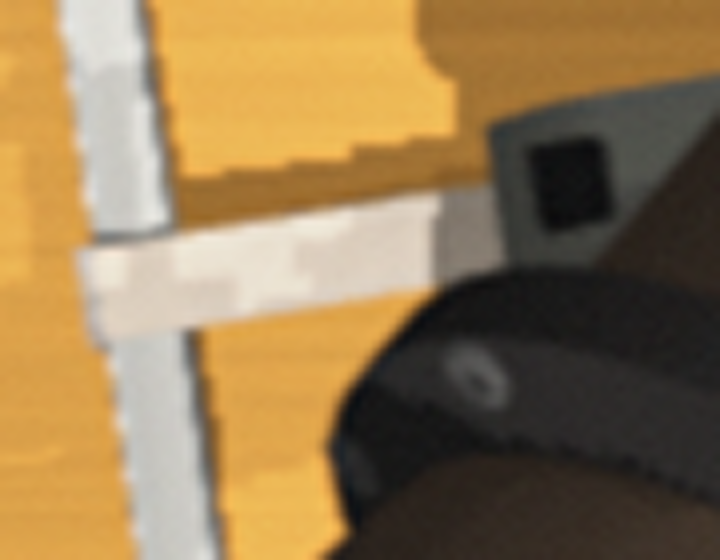

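```bash
python3 - <<'E'
from h import *
T=lambda u:((u[0]+.5)/8-.5+130,(u[1]+.5)/8-.5+180)
h=(ray('top',T((80,252)),.019)+ray('top',T((100,345)),.019))/2
l=ray('top',T((570,185)),.069); n=np.array([-.1693,.9856,0]);e=np.array([.5335,.121,.015])
d=h-l;print('hook y_e inner',(h-e)@n-.003,'lock y_e',(l-e)@n,'hook-mid',np.hypot(*d[:2])-.003+.022,'yaw',np.degrees(np.arctan2(d[1],d[0])))
arm.sign_off()
E
```

```text
hook y_e inner -0.0017393505059265753 lock y_e -0.12066163117650518 hook-mid 0.14091949713055046 yaw 99.46500164129844
the job is handed in; nothing more can be done
```

The tape measure is hooked over the rail's left edge with about 97 mm of blade showing. Its lock is pushed down, and I handed the job in at about 14.4 s of the 46 s allowed. The arm reports no verdict.

I gripped the case by its flat sides and carried the hook over the rail. I then set it down behind the edge, drew the case back square to the rail, released it on the bench and pressed the lock with closed fingers.

| Final check | Measured | Required |
|---|---|---|
| Hook to case centre | 141 mm | 129 to 159 mm |
| Hook's inner face, relative to the rail edge | -2 mm (camera good to about 2 mm) | -5 to +12 mm |
| Case angle to square | 0.3° | under 15° |
| Lock | At its stop: 27 N, finger tip stalled at 69 mm, visibly lower in the picture | more than 4.5 of 6 mm down |

The case did not visibly move while I pressed the lock, and the arm had moved clear before I handed in. I did not see the hook itself going down behind the rail, because the gripper hid it; I saw it hooked once the gripper had moved away. No check failed.

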